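# Hook open the dowel tray

## Robot

A 6-joint arm with a two-finger parallel gripper is mounted at the origin on the work surface. World frame = base frame: x ahead of the robot, y to its left, z up, the work surface at z = 0. Lengths are in m, angles in rad, forces in N, time in s.
With the tool pointing down it reaches from about 0.275 to 0.825 m from the base axis. Payload 4.9 kg.
Tool frame: the origin (TCP) lies midway between the tips of the shut fingers; the grasp point (between the pads) lies 19 mm behind it (grip_point_offset is the distance from the TCP to the grasp point, in m); z points along the fingers, x is the direction in which the jaws open and shut, and the axes are right-handed (so a half turn about z gives the same grasp; the last joint's range is limited). The gripper opens to 85 mm and grips with 20 to 120 N. Pads are 22 mm wide; open, the fingers measure 114 mm over their backs; the gripper's body (76 mm by 85 mm) begins 54 mm behind the grasp point. The pads swing forward as they close: fully open they stand 13 mm farther back than shut.
Start: joints at [-1.419, 0.326, -0.193, 1.052, 0, 1.437], TCP at [0.155, -0.528, 0.231] pointing down, gripper open.
Joint ranges: [-2.65, 2.65], [-0.97, 1.79], [-1.3, 1.35], [-1.93, 2.1], [-1.47, 1.37], [-3.14, 3.14]. Speed limits (rad/s): [2.57, 2.57, 3.14, 3.14, 3.14, 3.14].

## Interface

Orientations are given as a rotation vector (axis times angle).
In Python, from cell import * gives the robot as it stands. Calls block until the motion is done:
- movep(position, orientation): joint-space move of the TCP to a pose.
- move_l(position, velocity=0.15, rot=None, until_force=None): straight line of the TCP; rot=None keeps the orientation; velocity is the mean speed in m/s. With until_force (N) it stops when the force on the tool has changed by that much, and returns True; else False.
- set_joints(angles): joint-space move.
- let_go() and grab(newtons=None): open the fingers fully, or close them until they stop; newtons is the grip in N (None keeps the last).
- sleep(seconds).
- ik(position, orientation): joint angles nearest the present ones, or None.
- get_state(): the state.
- grab_frame(name): name is "side" or "top" or "wrist"; returns a dict with "img" (420x560x3 uint8, red, green, blue), "fx", "fy", "cx", "cy" (pixels), "cam_to_world" (4x4, takes a point from camera to world coordinates); the wrist camera has in their place "T_tool_cam" (4x4, takes a point from camera to tool coordinates, whose origin is the TCP and whose axes are the tool frame's). Camera axes: x right, y down, z forward; pixel columns grow to the right and rows downward; lengths in m; the calibration is good to about 2 mm. A picture is of the moment at which its call begins: read the wrist's pose just before it. There is no depth.
A pose or a line that the arm cannot do raises MotionError and nothing moves.
- sign_off(): hands the job in, once; it reports no verdict.
Trained networks look in the newest picture that a camera, given by its name, has taken for a name from the list of things; names that differ only in an ending like _2 or _b are one class to them, and where a whole thing is asked for, a point or a joint stands for the part that bears it (a point fixed in the world has none). Each returns a list of dicts, best first, with "score" (0 to 1); they miss things now and then, are a little off and sometimes report something else, mostly with a low value. They report only what shows in the picture. A call takes as long as a camera call. They do not tell look-alikes from the thing itself.
- spot_in(camera, name): "centre" ([column, row] in pixels, amid what is visible of it).
- silhouettes(camera, name): "mask" (420x560 bool, what is visible of it) and "centre" ([column, row] in pixels, amid what is visible of it).
- tip_of(camera, name): "centre" ([column, row] in pixels: a listed point, or the origin of a listed thing).
The state is a dict: "clock": time; "q": joint angles; "joint_velocities": joint speeds; "tau": joint torques, N m; "position": TCP position; "eef_rot": TCP orientation; "contact_force": force on the tool from outside, world axes, zero at the start; "wrist_torque": the same for the moment, N m; "finger_gap": opening from 0.0 (shut) to 1.0 (fully open).
Only numpy, scipy, OpenCV 4.12 (cv2) and the standard library are available. Lean on these libraries where they do the work, as an engineer would, in place of code of your own. Each camera call takes 0.05 s, during which the arm holds its last target.

## Task

On the joiner's bench stand two low plywood cases, each with a sliding tray that has a finger hole in its pull tab. With the wooden-handled pull hook, put its toe down into the finger hole of the wider case's tray and draw that tray out by about 85 mm (at least 65 mm), without touching that case or its tray with the gripper. Then lift the hook out and set it down, not drop it, flat on the bench the way it lay, leaving the wide tray open and the narrower case's tray as it was.

Things in the scene. Friction and masses are not known exactly. Their poses are not given: they have to be found in the camera images.
- hook: Pull hook on the bench (top z=0): dark wood block handle 110 x 28 x 40 mm; from its front end a 9 mm steel shank, axis 31 mm up, runs 60 mm forward and turns down into a 9 mm thick toe. Origin: centre of the handle's flat underside; x to the toe, y across (28 mm grip), z up. Toe 115 mm ahead; its end 4 mm above underside level, 22 mm below the shank. 150 g, balances about 30 mm ahead.
- hook_toe (a point): Lower end of the hook's toe (centre), 115 mm ahead of the hook's origin and 4 mm above its underside level; axes as the hook's.
- wide_tray_hole (a point): Centre of the 32 mm finger hole, at the top face (58 mm above the bench) of the pull tab of the wide case's tray. The tab is a level plate 58 (along x) x 64 x 8 mm, free below, in front of the tray's front board (its face 29 mm from the hole's centre, its top 69 mm above the bench). x points level into the case: the tray is drawn out along -x; z up. Moves with the tray.
- wide_tray (a joint): How far the wide case's tray (nine wooden dowels in its front compartment) is drawn out, m: 0 shut, stop at 0.12. About 1.5 N of sliding friction; it stays where it is left. May start up to 15 mm ajar.
- narrow_tray (a joint): The same for the tray of the narrow case (100 mm wide; same height, depth, tab and hole). To be left alone; may start up to 15 mm ajar.
- wide_case: The wide plywood case, fixed to the bench, with its tray: 160 mm wide, 200 mm deep, 80 mm high; a jar stands on its top towards the back. Origin: centre of its underside; x points from its open front to its back, z up. With the tray shut the hole is 129 mm in front of the origin.
Not all that is in view belongs to the job. There is more than one size of the hook; the one meant has the size given above.

How it is judged:
By the outcome, as a careful person would: the job done as asked, in the order asked, and still so for the second after the job is handed in, with the robot touching nothing.
It also fails if it takes over 48 s, if anything falls off the work surface, if the arm or the gripper's body presses on something with over 40 N, if the wrist force passes 120 N, or if a joint passes its speed limit or range.

## Working session

There is one attempt and no reset: what is moved stays moved. The work goes in short steps, each a Python script; the robot and the scene stay as the last script left them, time stands still between calls to the robot, and variables do not carry over. Pictures are saved under pics/ and viewed, and the job is handed in when it is done.

```bash
ls; mkdir -p pics; python3 - <<'E'
from cell import *
import cv2
for n in ["side","top","wrist"]:
    f=grab_frame(n); cv2.imwrite(f"pics/a_{n}.png",f["img"][:,:,::-1])
    print(n,f["fx"],f["cx"],f["cy"],f.get("cam_to_world",f.get("T_tool_cam")))
    for nm in ["hook","hook_toe","wide_tray_hole","wide_case"]:
        try: print(nm,[(round(d["score"],2),[round(float(v)) for v in d["centre"]]) for d in tip_of(n,nm)])
        except Exception as e: print(nm,e)
print(get_state())
E
```

```text
pics
side 467.9038823520751 282.06307526473944 214.1408292799997 [[ 0.99575664 -0.04172665  0.08202192  0.46656994]
 [-0.09181849 -0.51024711  0.85511242 -0.81574994]
 [ 0.00617047 -0.859015   -0.51191323  0.60304527]
 [ 0.          0.          0.          1.        ]]
hook [(0.82, [301, 255]), (0.77, [269, 354])]
hook_toe [(0.84, [274, 301]), (0.57, [268, 267]), (0.4, [269, 355])]
wide_tray_hole [(0.62, [228, 198])]
wide_case [(0.89, [236, 198])]
top 396.14387514306145 276.15707390517736 210.60417400311206 [[-0.14685607 -0.96568171  0.21422447  0.37811397]
 [-0.98915552  0.14289858 -0.03393144  0.08491664]
 [ 0.00215459 -0.21688435 -0.97619493  0.92596465]
 [ 0.          0.          0.          1.        ]]
hook [(0.74, [292, 209]), (0.71, [413, 224])]
hook_toe [(0.66, [365, 225]), (0.61, [317, 231])]
wide_tray_hole [(0.62, [238, 282])]
wide_case [(0.77, [175, 283])]
wrist 289.86472860801376 276.8649385547863 209.72045800851572 [[ 9.99998936e-01  4.91737040e-04 -1.37350845e-03  7.60210377e-04]
 [-3.11125284e-05  9.48455679e-01  3.16909803e-01 -7.97669417e-02]
 [ 1.45854818e-03 -3.16
[... 158 characters left out ...]
e []
{'clock': 0.75, 'q': array([-1.41921529e+00,  3.26156105e-01, -1.92576223e-01,  1.05202619e+00,
       -1.33848488e-05,  1.43666127e+00]), 'joint_velocities': array([ 8.21029457e-04, -1.21012602e-03,  7.24637647e-05, -6.75738418e-04,
        5.08856989e-06,  2.97533362e-04]), 'tau': array([-9.21153805e-04, -4.43241012e+01,  2.62737125e+01,  9.48428060e-04,
       -3.48999038e-05,  4.30310635e-06]), 'position': array([ 0.15505915, -0.52771252,  0.23131381]), 'eef_rot': array([ 2.51505554e+00, -1.88251788e+00,  2.76187733e-05]), 'contact_force': array([ 0.24975131,  0.99915951, -0.20963995]), 'wrist_torque': array([-0.06170804, -0.00674305, -0.00294066]), 'finger_gap': 1.0015323185802991}
```

View pics/a_side.png

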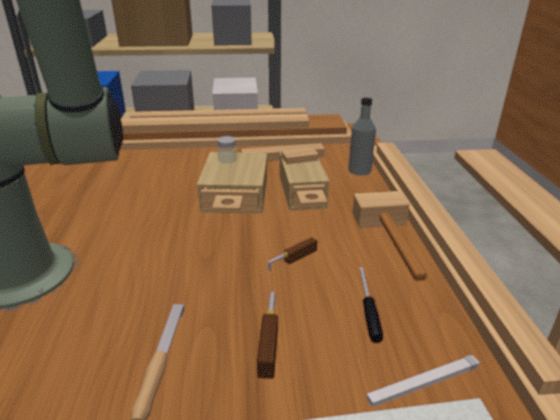

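View pics/a_top.png

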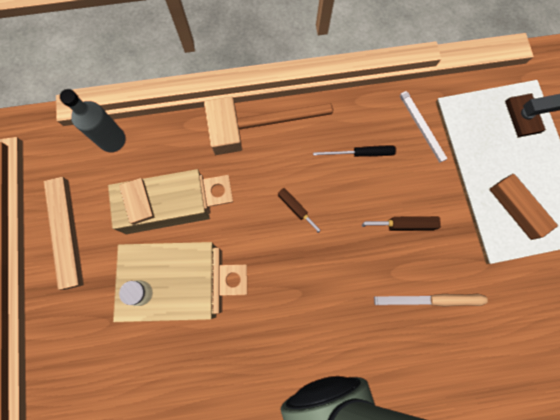

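```bash
cat > h.py <<'E'
from cell import *
import cv2, numpy as np
from scipy.spatial.transform import Rotation as R
def cam(n):
    s=get_state(); f=grab_frame(n)
    if n=="wrist":
        T=np.eye(4);T[:3,:3]=R.from_rotvec(s["eef_rot"]).as_matrix();T[:3,3]=s["position"]
        f["cam_to_world"]=T@np.array(f["T_tool_cam"])
    f["cam_to_world"]=np.array(f["cam_to_world"]); return f
def px2w(f,uv,z):
    T=f["cam_to_world"]; d=T[:3,:3]@np.array([(uv[0]-f["cx"])/f["fx"],(uv[1]-f["cy"])/f["fy"],1.]); o=T[:3,3]
    return o+d*(z-o[2])/d[2]
def w2px(f,p):
    T=f["cam_to_world"]; c=T[:3,:3].T@(np.array(p)-T[:3,3]); return np.array([f["fx"]*c[0]/c[2]+f["cx"],f["fy"]*c[1]/c[2]+f["cy"]])
E
python3 - <<'E'
from h import *
np.set_printoptions(precision=4,suppress=True)
for n in ["side","top"]:
    f=cam(n)
    for nm,z in [("hook",0),("hook_toe",.004),("wide_tray_hole",.058),("wide_case",0)]:
        for d in tip_of(n,nm): print(n,nm,round(d["score"],2),np.round(d["centre"],1),px2w(f,d["centre"],z))
    if n=="top":
        for d in silhouettes(n,"hook"):
            m=d["mask"].astype(np.uint8); r=cv2.minAreaRect(cv2.findNonZero(m)); print("hook mask",d["score"],d["centre"],m.sum(),r)
        # manual: case roof corners z=.08
        for uv in [(118,244),(213,243),(212,320),(115,321),(110,185),(201,172),(208,215),(116,229)]: print(uv,px2w(f,uv,.08))
    i=f["img"]
    c={"top":(slice(170,330),slice(100,460)),"side":(slice(140,390),slice(180,400))}[n]
    cv2.imwrite(f"pics/b_{n}.png",cv2.resize(i[c][:,:,::-1],None,fx=2.2,fy=2.2,interpolation=cv2.INTER_CUBIC))
E
```

```text
side hook 0.94 [268.6 354.1] [ 0.4986 -0.2628  0.    ]
side hook 0.79 [299.8 253.9] [0.5864 0.0179 0.    ]
side hook_toe 0.97 [268.5 268. ] [ 0.514  -0.0323  0.004 ]
side hook_toe 0.76 [272.  304.7] [ 0.513 -0.146  0.004]
side wide_tray_hole 0.88 [227.9 197.7] [0.4307 0.1826 0.058 ]
side wide_case 0.64 [236.5 193.2] [0.4499 0.3124 0.    ]
side wide_case 0.29 [228.7 197.1] [0.429 0.292 0.   ]
top hook 0.78 [292.4 205.5] [0.588  0.0123 0.    ]
top hook_toe 0.68 [315.6 231.6] [ 0.5167 -0.0316  0.004 ]
top hook_toe 0.64 [364.3 226.5] [ 0.5119 -0.1476  0.004 ]
top wide_tray_hole 0.82 [235.  279.9] [0.4299 0.1652 0.058 ]
top wide_case 0.83 [174.9 283.1] [0.4465 0.3082 0.    ]
hook mask 0.74 [411.4, 222.3] 828 ((401.5, 223.0), (14.0, 77.0), 90.0)
hook mask 0.63 [297.7, 207.3] 485 ((299.7500305175781, 210.75001525878906), (55.86143493652344, 11.31370735168457), 45.0)
(118, 244) [0.5408 0.402  0.08  ]
(213, 243) [0.5131 0.2002 0.08  ]
(212, 320) [0.3547 0.2202 0.08  ]
(115, 321) [0.3821 0.4178 0.08  ]
(110, 185) [0.6752 0.4114 0.08  ]
(201, 172) [0.6758 0.2087 0.08  ]
(208, 215) [0.5758 0.204  0.08  ]
(116, 229) [0.5742 0.4042 0.08  ]
```

View pics/b_top.png

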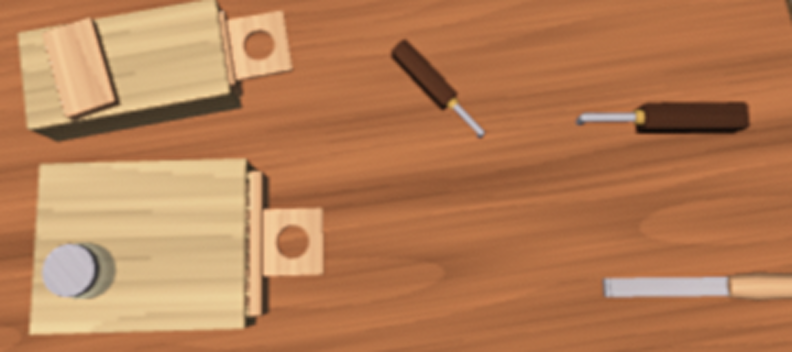

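```bash
cat >> h.py <<'E'
def rotd(th): # tool y along world dir (cos th, sin th), tool z down
    y=np.array([np.cos(th),np.sin(th),0]); z=np.array([0,0,-1.]); x=np.cross(y,z)
    return R.from_matrix(np.c_[x,y,z]).as_rotvec()
E
python3 - <<'E'
from h import *
np.set_printoptions(precision=4,suppress=True)
th=np.arctan2(.115,.0134)
for t in (th,th+np.pi):
    for p in [(.5,-.21,.2),(.5,-.235,.02),(.42,.09,.05),(.42,.09,.12),(.405,0,.06)]: print(ik(p,rotd(t)))
movep([.503,-.21,.2],rotd(th))
f=cam("wrist"); cv2.imwrite("pics/c_wrist.png",f["img"][:,:,::-1])
for nm,z in [("hook",0),("hook_toe",.004)]:
    for d in tip_of("wrist",nm): print(nm,round(d["score"],2),np.round(d["centre"],1),px2w(f,d["centre"],z))
for d in silhouettes("wrist","hook"):
    m=d["mask"].astype(np.uint8); print(d["score"],m.sum(),cv2.minAreaRect(cv2.findNonZero(m)))
print(get_state()["clock"],get_state()["position"])
E
```

```text
[-0.5338  0.3351 -0.2633  0.9724  0.     -1.9886]
[-0.573   0.5601 -0.4376  0.5731  0.     -2.0278]
[ 0.0389  0.3393 -0.7314  0.5001  0.     -1.4159]
[ 0.0389  0.2266 -0.6523  0.6919  0.     -1.4159]
[-0.1827  0.2848 -0.7804  0.5057  0.     -1.6375]
[-0.5338  0.3351 -0.2633  0.9724 -0.      1.153 ]
[-0.573   0.5601 -0.4376  0.5731 -0.      1.1138]
[ 0.0389  0.3393 -0.7314  0.5001 -0.      1.7257]
[ 0.0389  0.2266 -0.6523  0.6919 -0.      1.7257]
[-0.1827  0.2848 -0.7804  0.5057 -0.      1.5041]
hook 0.92 [237.8 339.2] [0.5852 0.0134 0.    ]
hook 0.61 [274.5 142.9] [ 0.4984 -0.2596  0.    ]
hook_toe 0.81 [284.8 307.9] [ 0.5108 -0.0358  0.004 ]
hook_toe 0.79 [272.9 238.4] [ 0.5145 -0.1421  0.004 ]
0.68 3353 ((273.184326171875, 168.86622619628906), (28.350175857543945, 158.3278045654297), 1.5911402702331543)
0.67 1480 ((246.55038452148438, 338.02783203125), (23.330686569213867, 95.22834014892578), 55.491477966308594)
4.375 [ 0.503  -0.2102  0.2   ]
```

View pics/c_wrist.png

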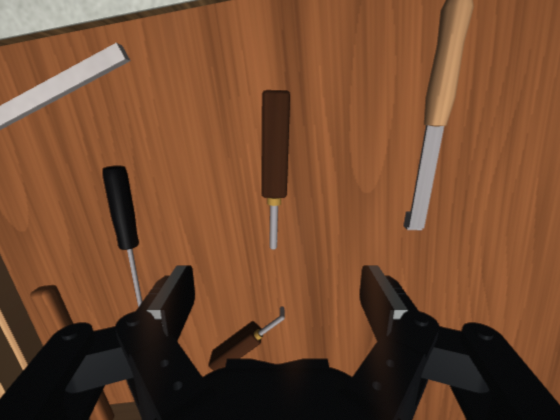

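```bash
python3 - <<'E'
from h import *
np.set_printoptions(precision=4,suppress=True)
f=cam("wrist")
i=f["img"]; c=cv2.resize(i[80:260,210:340][:,:,::-1],None,fx=3.3,fy=3.3,interpolation=cv2.INTER_CUBIC); cv2.imwrite("pics/d.png",c)
P=[px2w(f,u,.04) for u in [(263,91.5),(290,91.5),(287,198),(263,197)]]
for p in P: print(p)
print("ctr",np.mean(P,0), "dir",(P[2]+P[3]-P[0]-P[1])/2, np.linalg.norm(P[0]-P[1]))
print("toe top bend", px2w(f,(273.5,247),.031))
# reprojection into top
t=cam("top")
for p in P: print(w2px(t,p))
E
```

```text
[ 0.503 -0.313  0.04 ]
[ 0.477 -0.31   0.04 ]
[ 0.4912 -0.2038  0.04  ]
[ 0.5169 -0.2079  0.04  ]
ctr [ 0.497  -0.2587  0.04  ] dir [0.014  0.1056 0.    ] 0.026091849435883847
toe top bend [ 0.5134 -0.143   0.031 ]
[439.5597 217.0511]
[440.9427 228.3043]
[393.8433 228.9848]
[393.2514 217.7456]
```

View pics/d.png

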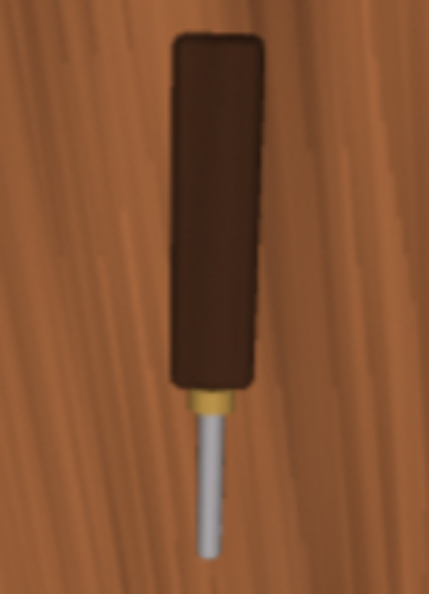

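```bash
python3 - <<'E'
from h import *
np.set_printoptions(precision=4,suppress=True)
movep([.425,.13,.24],rotd(1.434))
f=cam("wrist"); cv2.imwrite("pics/e_wrist.png",f["img"][:,:,::-1])
for nm,z in [("wide_tray_hole",.058),("wide_case",0)]:
    for d in tip_of("wrist",nm): print(nm,round(d["score"],2),np.round(d["centre"],1),px2w(f,d["centre"],z))
print(get_state()["clock"],get_state()["position"])
E
```

```text
wide_tray_hole 0.77 [274.5 220. ] [0.4323 0.1676 0.058 ]
wide_case 0.9 [274.5 295.9] [0.4533 0.3129 0.    ]
5.9417 [0.4255 0.1291 0.2398]
```

View pics/e_wrist.png

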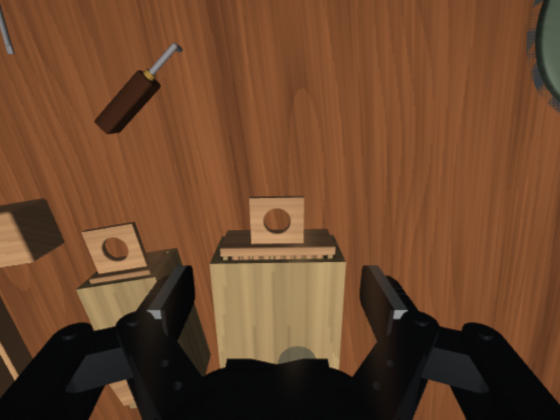

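```bash
python3 - <<'E'
from h import *
np.set_printoptions(precision=4,suppress=True)
f=cam("wrist")
g=cv2.cvtColor(f["img"],cv2.COLOR_RGB2GRAY)
cv2.imwrite("pics/f.png",cv2.resize(f["img"][180:280,200:360][:,:,::-1],None,fx=5,fy=5,interpolation=cv2.INTER_CUBIC))
for u in [(277,220),(250,198),(304,197),(304,243),(251,243)]: print(u,px2w(f,u,.058))
for u in [(214,263),(343,263)]: print(u,px2w(f,u,.08))
print(f["cam_to_world"])
E
```

```text
(277, 220) [0.4292 0.1676 0.058 ]
(250, 198) [0.4565 0.1363 0.058 ]
(304, 197) [0.3942 0.1437 0.058 ]
(304, 243) [0.4006 0.202  0.058 ]
(251, 243) [0.4649 0.193  0.058 ]
(214, 263) [0.5085 0.2024 0.08  ]
(343, 263) [0.359  0.2233 0.08  ]
[[-0.9904  0.1312  0.0433  0.4128]
 [ 0.1382  0.9389  0.3151  0.0472]
 [ 0.0007  0.3181 -0.9481  0.3817]
 [ 0.      0.      0.      1.    ]]
```

View pics/f.png

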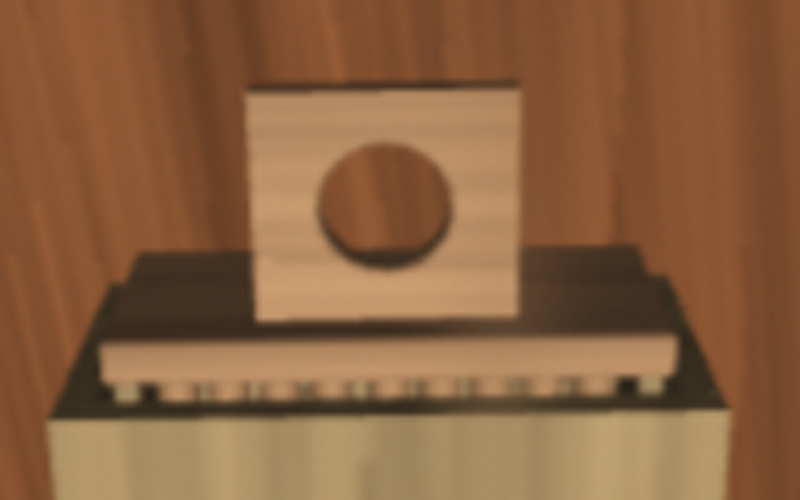

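```bash
python3 - <<'E'
from h import *
np.set_printoptions(precision=4,suppress=True)
th=1.439; u=np.array([np.cos(th),np.sin(th)]); O=np.array([.497,-.2592]); g=O+.028*u
r=rotd(th)
movep([*g,.09],r); move_l([*g,.006],velocity=.12)
print(get_state()["contact_force"])
grab(70); s=get_state(); print(s["position"],s["finger_gap"],s["contact_force"],s["clock"])
move_l([*g,.13],velocity=.15); s=get_state(); print(s["position"],s["finger_gap"],s["contact_force"],s["wrist_torque"],s["clock"])
for n in ["side","top","wrist"]:
    f=cam(n); cv2.imwrite(f"pics/g_{n}.png",f["img"][:,:,::-1])
    for d in tip_of(n,"hook_toe"): print(n,round(d["score"],2),np.round(d["centre"],1),"expect",w2px(f,[*(O+.115*u),.128]))
E
```

```text
[ 0.2089 -0.2677  0.7559]
[ 0.5013 -0.2318  0.0066] 0.3214734267681131 [ 0.4073 -0.1631  5.0497] 8.8833
[ 0.4998 -0.231   0.1289] 0.31492231306353985 [ 0.0851  0.1409 -1.278 ] [-0.0425 -0.0094 -0.0086] 9.8583
side 0.7 [270. 249.] expect [271.1395 250.6593]
top 0.74 [315.8 234.1] expect [376.3346 215.8423]
```

View pics/g_side.png

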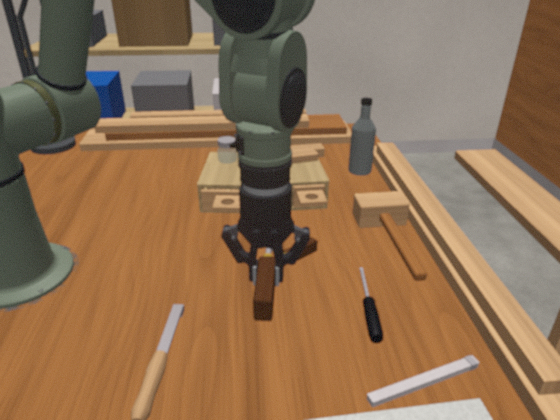

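View pics/g_wrist.png

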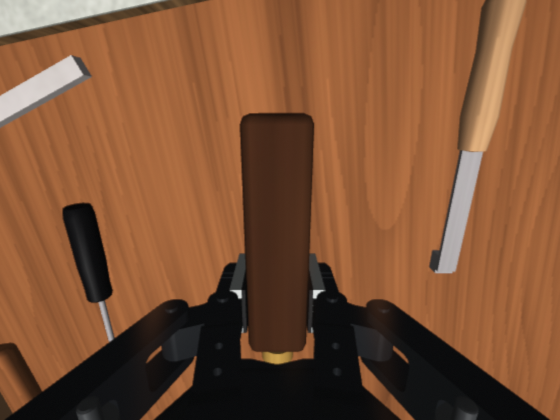

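```bash
python3 - <<'E'
from h import *
np.set_printoptions(precision=4,suppress=True)
f=cam("wrist"); s=get_state(); print(s["position"])
p=px2w(f,(278,114),.162); q=px2w(f,(277.5,351),.162); print(p,q,np.linalg.norm(p-q),(q-p)/np.linalg.norm(q-p))
Rm=R.from_rotvec(s["eef_rot"]).as_matrix(); print("tool y",Rm[:,1]); print("grasp offset along y:", Rm[:,1]@(p-s["position"]),Rm[:,1]@(q-s["position"]))
f=cam("top"); cv2.imwrite("pics/h.png",cv2.resize(f["img"][150:330,180:460][:,:,::-1],None,fx=2.8,fy=2.8,interpolation=cv2.INTER_CUBIC))
E
```

```text
[ 0.5004 -0.2313  0.1295]
[ 0.4878 -0.3127  0.162 ] [ 0.502  -0.2067  0.162 ] 0.1069703271003825 [0.1323 0.9912 0.    ]
tool y [0.1314 0.9913 0.0004]
grasp offset along y: -0.08232652513528398 0.024643750513253636
```

View pics/h.png

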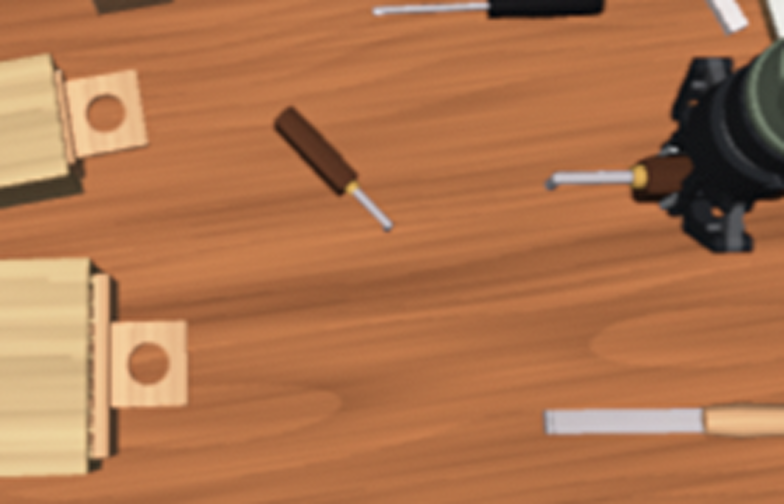

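```bash
python3 - <<'E'
from h import *
np.set_printoptions(precision=4,suppress=True)
th=1.431; u=np.array([np.cos(th),np.sin(th)]); H=np.array([.4293,.1685]); t=H-.0862*u
movep([*t,.10],rotd(th)); sleep(.15)
s=get_state();print(s["position"],s["clock"],R.from_rotvec(s["eef_rot"]).as_matrix()[:,1])
for n in ["side","top"]:
    f=cam(n); i=f["img"].copy(); e=w2px(f,[*H,.097]); h=w2px(f,[*H,.058]); print(n,e,h)
    x,y=map(int,h); x0=max(0,x-90);y0=max(0,y-65)
    cv2.imwrite(f"pics/i_{n}.png",cv2.resize(i[y0:y0+130,x0:x0+180][:,:,::-1],None,fx=4,fy=4,interpolation=cv2.INTER_CUBIC)); print(x0,y0)
E
```

```text
[0.4183 0.0823 0.1002] 11.65 [ 0.1412  0.99   -0.    ]
side [226.3878 186.0254] [227.2816 200.5536]
137 135
top [231.5778 279.5736] [233.5229 280.4211]
143 215
```

View pics/i_top.png

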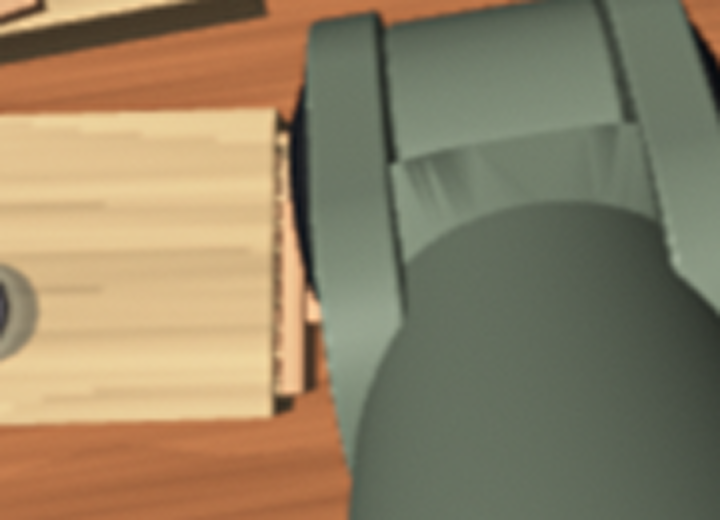

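View pics/i_side.png

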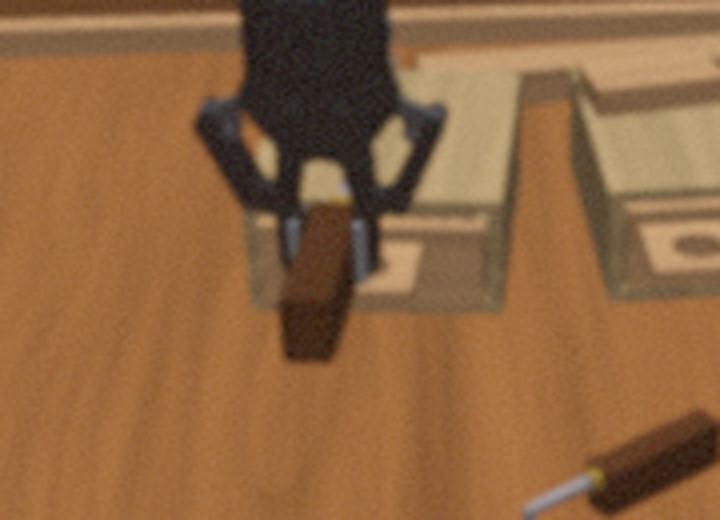

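```bash
python3 - <<'E'
from h import *
np.set_printoptions(precision=4,suppress=True)
th=1.431; u=np.array([np.cos(th),np.sin(th)]); H=np.array([.4293,.1685]); t=H-.0862*u
hit=move_l([*t,.0445],velocity=.06,until_force=8); sleep(.1)
s=get_state();print(hit,s["position"],s["contact_force"],s["clock"])
if not hit:
    f0=s["contact_force"]
    move_l([*(t-.03*u),.0445],velocity=.05); s=get_state(); print(s["position"],s["contact_force"]-f0,s["wrist_torque"],s["clock"])
    f=cam("side"); cv2.imwrite("pics/j_side.png",f["img"][:,:,::-1])
    f=cam("top"); cv2.imwrite("pics/j_top.png",f["img"][:,:,::-1])
E
```

```text
False [0.4177 0.0832 0.0449] [-0.3972 -0.1682 -1.2115] 12.925
[0.4128 0.0531 0.0445] [-0.1183  0.7036 -0.0131] [ 0.0272  0.0042 -0.0021] 13.675
```

View pics/j_top.png

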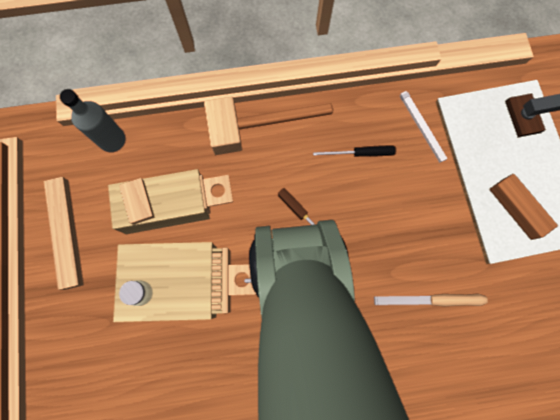

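View pics/j_side.png

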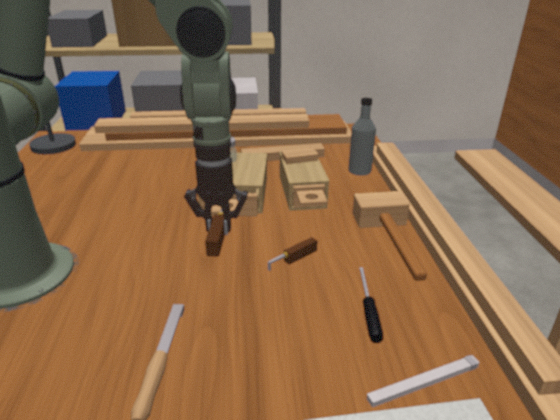

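```bash
python3 - <<'E'
from h import *
np.set_printoptions(precision=4,suppress=True)
th=1.431; u=np.array([np.cos(th),np.sin(th)]); H=np.array([.4293,.1685]); t=H-.0862*u
move_l([*(t-.0905*u),.0445],velocity=.06); sleep(.1); s=get_state(); print(s["position"],s["contact_force"],s["clock"])
f=cam("top"); cv2.imwrite("pics/k_top.png",cv2.resize(f["img"][200:360,100:360][:,:,::-1],None,fx=3,fy=3,interpolation=cv2.INTER_CUBIC))
print(w2px(f,[*(H-.079*u),.058]))
for d in tip_of("top","wide_tray_hole"): print(d["score"],d["centre"],px2w(f,d["centre"],.058))
E
```

```text
[ 0.404  -0.0063  0.0443] [ 0.5784  0.4507 -1.8174] 15.0333
[270.1082 280.1429]
0.91 [270.7, 280.8] [0.4167 0.0892 0.058 ]
```

View pics/k_top.png

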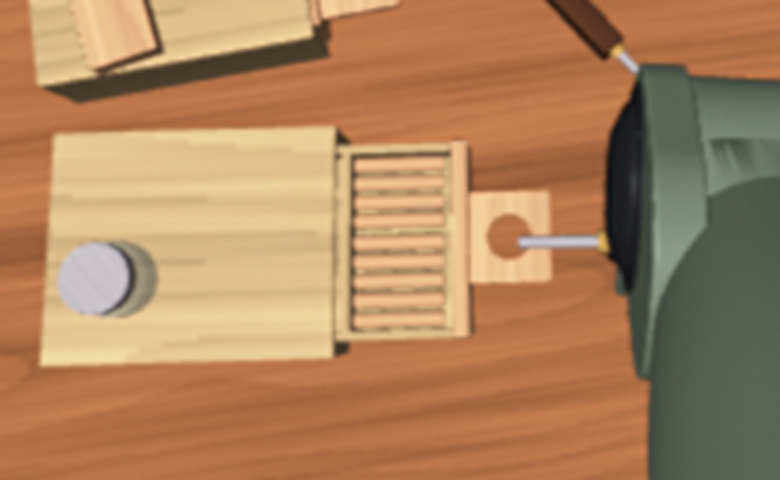

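```bash
python3 - <<'E'
from h import *
np.set_printoptions(precision=4,suppress=True)
th=1.431; u=np.array([np.cos(th),np.sin(th)]); H=np.array([.4293,.1685]); t=H-.0862*u
move_l([*(t-.083*u),.0445],velocity=.05)
move_l([*(t-.083*u),.12],velocity=.1); s=get_state(); print(s["position"],s["finger_gap"],s["contact_force"],s["clock"])
th=1.439; u=np.array([np.cos(th),np.sin(th)]); g=np.array([.497,-.2592])+.028*u
movep([*g,.10],rotd(th)); sleep(.2)
f=cam("wrist"); cv2.imwrite("pics/l_wrist.png",f["img"][:,:,::-1])
f=cam("side"); cv2.imwrite("pics/l_side.png",f["img"][:,:,::-1])
s=get_state(); print(s["position"],s["finger_gap"],s["contact_force"],s["clock"])
E
```

```text
[0.4053 0.001  0.1196] 0.3162825981875834 [ 0.1457 -0.1261 -1.1182] 16.3417
[ 0.5008 -0.2304  0.1004] 0.31750791474987666 [ 0.8252 -0.0281 -1.9493] 17.6333
```

View pics/l_wrist.png

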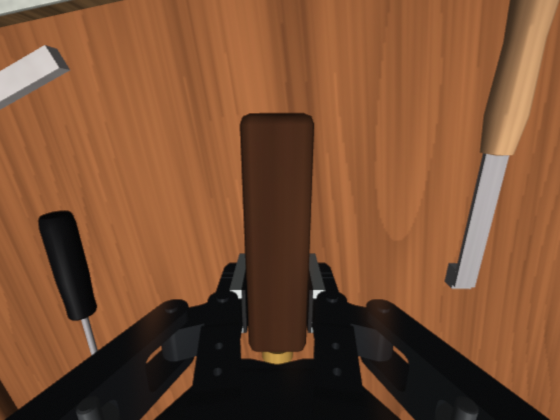

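View pics/l_side.png

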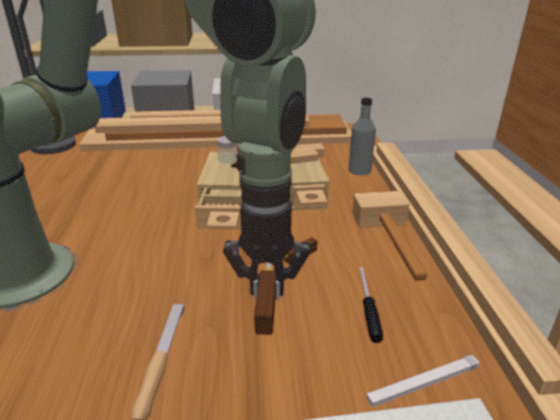

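```bash
python3 - <<'E'
from h import *
np.set_printoptions(precision=4,suppress=True)
th=1.439; u=np.array([np.cos(th),np.sin(th)]); g=np.array([.497,-.2592])+.028*u
move_l([*g,.016],velocity=.1); sleep(.2); 
hit=move_l([*g,.004],velocity=.015,until_force=4); s=get_state(); print(hit,s["position"],s["contact_force"],s["clock"])
E
```

```text
True [ 0.5006 -0.2314  0.0066] [-0.1522  1.1523  4.3032] 19.4417
```

```bash
python3 - <<'E'
from h import *
np.set_printoptions(precision=4,suppress=True)
let_go(); sleep(.2)
s=get_state(); p=s["position"]; move_l([p[0],p[1],.12],velocity=.12)
f=cam("wrist"); cv2.imwrite("pics/m_wrist.png",f["img"][:,:,::-1])
movep([.42,-.33,.25],rotd(1.439)); sleep(.3)
for n in ["side","top"]:
    f=cam(n); cv2.imwrite(f"pics/m_{n}.png",f["img"][:,:,::-1])
    for nm,z in [("hook",0),("hook_toe",.004),("wide_tray_hole",.058)]:
        for d in tip_of(n,nm): print(n,nm,round(d["score"],2),np.round(d["centre"],1),px2w(f,d["centre"],z))
s=get_state(); print(s["position"],s["finger_gap"],s["contact_force"],s["clock"])
E
```

```text
side hook 0.91 [264.  352.8] [ 0.4911 -0.2593  0.    ]
side hook 0.81 [299.8 254.7] [0.5861 0.0149 0.    ]
side hook_toe 0.83 [267.5 268.9] [ 0.5117 -0.0352  0.004 ]
side hook_toe 0.76 [269.2 302.1] [ 0.5082 -0.1383  0.004 ]
side wide_tray_hole 0.84 [221.7 218.7] [0.4176 0.0859 0.058 ]
top hook 0.97 [412.7 223. ] [ 0.5039 -0.2643  0.    ]
top hook 0.82 [292.8 205.4] [0.5881 0.0113 0.    ]
top hook_toe 0.73 [318.5 234. ] [ 0.51   -0.0374  0.004 ]
top hook_toe 0.61 [361.3 227.1] [ 0.5115 -0.1403  0.004 ]
top wide_tray_hole 0.76 [272.4 276.2] [0.4259 0.0842 0.058 ]
[ 0.42 -0.33  0.25] 0.99776671928168 [0.4273 0.0629 0.0891] 22.85
```

View pics/m_side.png

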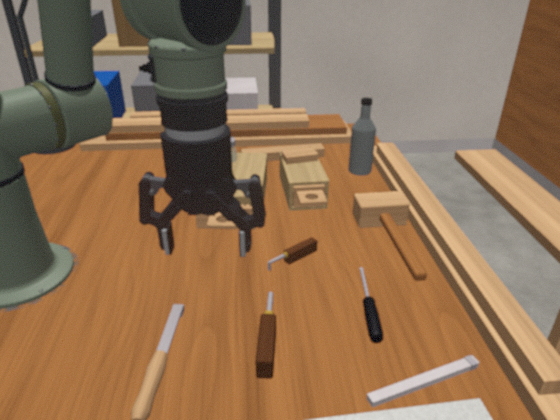

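View pics/m_top.png

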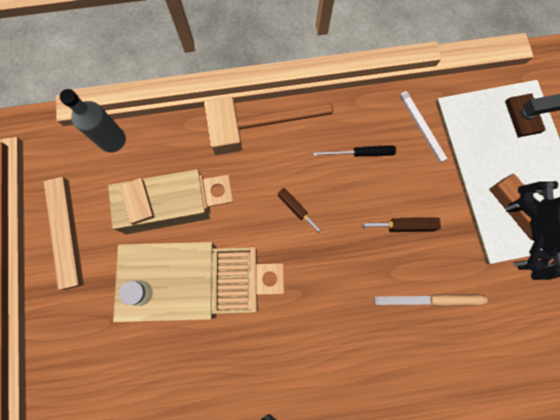

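```bash
python3 -c "
from cell import *
sign_off()"
```

```text
the job is handed in; nothing more can be done
```

The wide case's tray is drawn out and the hook is back on the bench where it lay. I handed the job in at about 23 s on the robot's clock.

- **Hook:** I used the larger of the two hooks; its handle and toe length matched the sizes you gave. I gripped it by the handle and lowered the toe into the wide tray's hole without contact. After pulling, I eased the toe off the hole's edge and lifted it out.
- **Tray:** It moved about 79 mm. It had started roughly 15 mm ajar, so it now stands about 93 mm open. During the pull the gripper stayed outside the tab, and the force change on the tool was under 1 N.
- **Set-down:** I lowered the hook to the height at which I had gripped it, felt the bench take it at about 4 N, and only then opened the fingers.
- **Last pictures:** The top and side views show the hook lying flat in its old place. The top view shows the tray open with its dowels and the narrow tray unchanged. The gripper is clear of everything.

The networks' last hole positions differed by about 8 mm sideways between the two cameras. The hole's position in the top picture agreed with the pull distance. From above I could not see the toe enter the hole, so I went by the measurements and confirmed it from the tray moving.

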